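# Click the portion clip onto the doughnut filler's plunger rod

### The job

Take the blue horseshoe portion clip out of its white holder and push it, open side down, over the plunger rod of the doughnut filler between the grey guide plate and the brass sprung collar, until it clicks fully home, its arch down on the rod and the collar sprung in above its pads; then let go. Press by feel and gently (well under 25 N), and leave the other clips, the doughnut and the bowl where they are.

Things in the scene. Friction and masses are not known exactly. Their poses are not given: they have to be found in the camera images.
- clip_blue_grip (a point): BLUE plastic horseshoe clip, the one to fit, 44 x 15 x 136 mm, 70 g, gap down. This point: centre of its upright grip tab (24 mm in x, 12 mm thick in y, top 22 mm above the point). z up, x across the legs, y through the thickness. Flat back 6 mm to +y. Its front faces -y and must face the collar.
- clip_blue: Same clip and axes; origin at its bore centre, 58 mm below the grip point. Slot between the legs 13 mm wide (flared to 21 at the tips), closed by the arch 6.5 mm above here; leg tips 56 mm below. Front (-y) face 6 mm out; 10 to 22 mm below, pads 9 mm out; then 24 mm long ramps to 4 mm thick tips (2 to 6 mm on the +y side).
- clip_yellow_grip (a point): Yellow clip: like the blue one, slightly thinner. Stays in the holder.
- clip_red_grip (a point): Red clip: like the blue one, slightly thinner. Stays in the holder.
- caddy: Fixed white plastic holder, 210 x 41 x 51 mm, with a row of three upright pockets (47 x 17 mm, 46 mm deep, 66 mm apart along its x); the clips stand in them in any order, legs down, 1 to 2 mm loose, padded fronts to the holder's -y (the robot's right, like the collar's side of the gap). Origin: centre of its underside; x along the row, z up.
- gap (a point): Middle of the 8 mm gap for the clip; fixed to the housing, 95 mm above the worktop. y along the rod, z up: guide plate face 4 mm to +y, collar 4 mm to -y. The rod (10 mm dia., level) lies over or under this point, but is set by hand up to 8 mm higher or lower: not measured, new each time, stiff. Feel for it. Fit the clip with its x, y, z along these; home, its grip point is 56.5 mm above the rod's centre.
- filler: Fixed doughnut filler: steel barrel and hopper on a white base 100 x 320 mm. Same axes as the gap point; origin under its base, 95 mm below and 4 mm to +y of it. Grey guide plate 56 mm wide, top 22 mm over the rod; brass collar 26 mm dia., 8 mm thick; black knob 34 mm dia. 56 mm beyond the collar. Hopper (to 230 mm high) from 80 mm to +y.
- plunger (a joint): How far rod, collar and knob are drawn out to -y against their spring (m): 0 at rest, about 0.007 while the collar rides on the clip's pads, 0.004 once sprung in above them (click). Spring: 1 N plus 0.25 N per mm; pushing the clip down takes about 2 to 10 N. Both read up to 2 mm more while the clip is held off the guide plate. The click comes about 2 mm before the arch meets the rod.
- bun: Glazed doughnut, 86 mm diameter, 52 mm tall, loose on the worktop; origin at its underside. Leave alone.
- bowl: Small steel bowl, 120 mm diameter, 55 mm tall, loose on the worktop; origin at its underside. Leave alone.
Mind the look-alikes: they are no part of the job. Of the things shaped like the clip_blue, the blue one is meant.

How it is judged:
By the outcome, as a careful person would: the job done as asked, in the order asked, and still so for the second after the job is handed in, with the robot touching nothing.
It also fails if it takes over 72 s, if anything falls off the work surface, if the arm or the gripper's body presses on something with over 40 N, if the wrist force passes 120 N, or if a joint passes its speed limit or range.

### The arm

A 7-joint arm with a two-finger parallel gripper is mounted at the origin on the work surface. World frame = base frame: x ahead of the robot, y to its left, z up, the work surface at z = 0. Lengths are in mm, angles in rad, forces in N, time in s.
With the tool pointing down it reaches from about 400 to 875 mm from the base axis. Payload 4.4 kg.
Tool frame: the origin (TCP) lies at the very end of the fingers, on their centre line; the grasp point (between the pads) lies 19 mm behind it (ctrl.grip_point_offset is the distance from the TCP to the grasp point, in mm); z points along the fingers, y is the line along which they close (so a half turn about z gives the same grasp; the last joint's range is limited). The gripper opens to 85 mm and grips with 20 to 120 N. Pads are 22 mm wide; open, the fingers measure 114 mm over their backs; the gripper's body (76 mm by 85 mm) begins 54 mm behind the grasp point. The pads swing forward as they close: fully open they stand 13 mm farther back than shut.
Start: joints at [1.273, 0.628, 0.038, 1.517, -0.027, 0.996, -0.02], TCP at [149.352, -632.623, 231.313] pointing down, gripper open.
Joint ranges: [-3.06, 3.06], [-0.37, 2.12], [-1.25, 1.32], [0.18, 2.47], [-1.1, 4.24], [0.23, 1.98], [-2.94, 2.94]. Speed limits (rad/s): [2.57, 2.57, 3.14, 3.14, 3.14, 3.14, 3.14].

### API

Orientations are given as [roll, pitch, yaw] about the fixed x, y, z axes, in that order (R = Rz(yaw) Ry(pitch) Rx(roll)).
In Python, from cell import ctrl gives the robot as it stands.
- The arm moves only by the tool jog_arm, never from a script. Its argument "increments" is one flat list of numbers, 7 for each row, row after row: the finger opening in cm, from 0 to 8.54, then the shift along the tool's x, y, z in cm, then the turn, a rotation vector about the tool's x, y, z in degrees. In form: [fingers, x, y, z, rx, ry, rz, fingers, x, y, z, rx, ry, rz, ...]. A call has 1 to 20 rows; each row is the pose to reach, as a shift and turn from the pose commanded when the call began, along the tool's axes at that moment; what a row does not reach only later rows make up. A row lasts 1/10 s, in which the tool goes at most 50 mm and 8.59 degrees, less where a joint would pass 70% of its speed; a pose out of reach is approached as far as the arm can. A call with a gripper value outside its range is refused whole. The fingers move at their own pace and stop on an object; the grip force is fixed at half the most. Time passes only in rows, so rows that repeat a pose let the fingers close. It gives the time, the measured TCP pose, the force, the opening and the grip force at its end, in the units of the state.
- ctrl.read_state(): the state, without advancing time (a new reading comes with each control period).
- ctrl.get_image(name): name is "scene" or "top" or "wrist"; returns the picture (420x560x3 uint8, red, green, blue); there is no depth.
- ctrl.camera_params(name): a dict with "fx", "fy", "cx", "cy" (pixels), "extrinsics" (4x4, takes a point from world to camera coordinates). Camera axes: x right, y down, z forward; pixel columns grow to the right and rows downward; lengths in mm; the calibration is good to about 2 mm. The wrist camera is an equidistant fisheye: a pixel r from the principal point sees the ray r / f radians off the axis. A picture is of the moment at which its call begins: read the wrist's pose just before it. camera_params takes no time and is no camera call; for the wrist camera it gives the pose at the moment of the call.
- ctrl.finish_job(): hands the job in; it is judged then, once.
The state is a dict: "clock": time; "qpos": joint angles; "qd": joint speeds; "tau": joint torques, N m; "eef_pos": TCP position; "tool_rot": TCP orientation; "force": force on the tool from outside, world axes, zero at the start; "torque": the same for the moment, N m; "width": finger opening in mm; "gripper_force": force on a finger pad.
Only numpy, scipy, OpenCV 4.12 (cv2) and the standard library are available. Lean on these libraries where they do the work, as an engineer would, in place of code of your own. Each camera call takes 0.05 s, during which the arm holds its last target. There are 200 camera calls.

## Working session

There is one attempt and no reset: what is moved stays moved. The work goes in short steps, Python scripts to look and compute and a tool call to move; the robot and the scene stay as the last step left them, time stands still between calls to the robot, and variables do not carry over. Pictures are saved under pics/ and viewed, at most 10 in all, crops included, and the job is handed in when it is done.

Besides the shell and the picture viewer there is one more tool, called after "Emit:" as a command line: name --argument value ..., lists and objects as JSON in quotes. jog_arm: Moves the arm, as the interface text tells. Its arguments: {"type":"object","properties":{"increments":{"type":"array","items":{"type":"number"}}},"required":["increments"]}

```bash
mkdir -p pics; ls; python3 - <<'E'
from cell import ctrl
import cv2,numpy as np
s=ctrl.read_state();print(s)
for n in("scene","top"):
    im=ctrl.get_image(n);cv2.imwrite(f"pics/{n}0.png",im[:,:,::-1])
    p=ctrl.camera_params(n);print(n,p)
E
```

```text
pics
{'clock': 0.0, 'qpos': array([ 1.27318519,  0.62934304,  0.03845385,  1.51840766, -0.02699002,
        0.99626861, -0.01996313]), 'qd': array([ 0.00131222,  0.00059465,  0.00060022,  0.00134465, -0.00019984,
        0.00030545,  0.00029782]), 'tau': array([ 5.31376863e-04, -5.63404298e+01,  1.22627847e+00, -1.93446511e+01,
        1.10204582e-02,  1.03739515e-02,  5.75221918e-06]), 'eef_pos': array([ 149.20283686, -631.99003835,  230.37862035]), 'tool_rot': array([-3.13968482e+00,  4.10139387e-05,  2.31842950e-01]), 'force': array([ 0.1369071 , -0.10631224, -0.31243502]), 'torque': array([ 0.04702832, -0.03858111, -0.03007096]), 'gripper_force': 0.0, 'width': 85.22237232507369}
scene {'fx': 402.84407266746325, 'fy': 402.84407266746325, 'cx': 281.28272544054573, 'cy': 208.38796273933298, 'extrinsics': array([[ 5.18220744e-01,  8.55227941e-01,  5.69461071e-03,
        -1.92734428e+02],
       [ 5.93041379e-01, -3.54536624e-01, -7.22914729e-01,
        -2.85730579e+02],
       [-6.16237927e-01,  3.78006549e-01, -6.90913791e-01,
         1.28266358e+03],
       [ 0.00000000e+00,  0.00000000e+00,  0.00000000e+00,
         1.00000000e+00]])}
top {'fx': 420.8703847583237, 'fy': 420.8703847583237, 'cx': 282.4520162134401, 'cy': 206.24953294818033, 'extrinsics': array([[ 2.72606098e-02, -9.99518695e-01, -1.48066524e-02,
        -1.35752303e+02],
       [-9.95062202e-01, -2.57189683e-02, -9.58631780e-02,
         5.57294658e+02],
       [ 9.54362268e-02,  1.73468288e-02, -9.95284389e-01,
         9.13828432e+02],
       [ 0.00000000e+00,  0.00000000e+00,  0.00000000e+00,
         1.00000000e+00]])}
```

View pics/scene0.png

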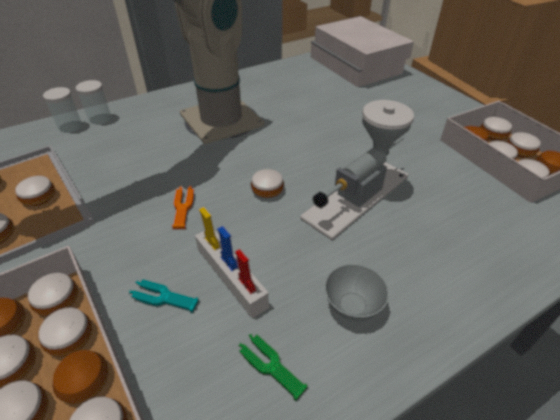

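View pics/top0.png

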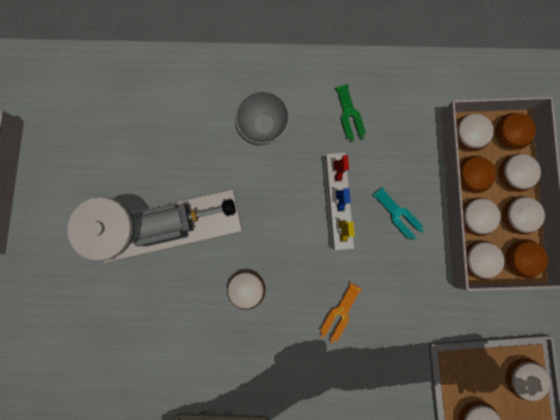

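Scene: the holder runs from (200,235) to (265,305), with clips yellow (207,225), blue (227,245) and red (245,270). The filler is at about (350,185). Top: yellow (347,230), blue (344,198), red (341,167), filler collar at about (194,213) and knob (228,207).
Blue candidates are the dark-blue clip standing in the holder's middle pocket and the loose teal clip (scene (165,295), top (400,213)). The first fits, since it is blue and stands in the holder. I'll confirm it in the enlarged crops.

```bash
python3 - <<'E'
import cv2,numpy as np
s=cv2.imread("pics/scene0.png");t=cv2.imread("pics/top0.png")
r=lambda im,x,y,w,h,k:cv2.resize(im[y:y+h,x:x+w],None,fx=k,fy=k,interpolation=cv2.INTER_CUBIC)
a=r(s,185,200,100,120,4.99);b=r(s,295,90,120,150,4)[:600]
a=cv2.resize(a,(400,480));
m=np.zeros((600,800,3),np.uint8);m[:480,:400]=r(s,185,200,100,120,4);m[:,400:]=r(s,310,140,100,100,4)[:,:].repeat(1,0)[:400].tolist() and np.vstack([r(s,310,140,100,100,4),np.zeros((200,400,3),np.uint8)])
cv2.imwrite("pics/cs.png",m)
m=np.zeros((600,800,3),np.uint8);m[:600,:250]=r(t,315,140,50,120,5);m[:400,260:800]=r(t,135,175,108,80,5)
cv2.imwrite("pics/ct.png",m)
E
```

```text
(no output)
```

View pics/cs.png

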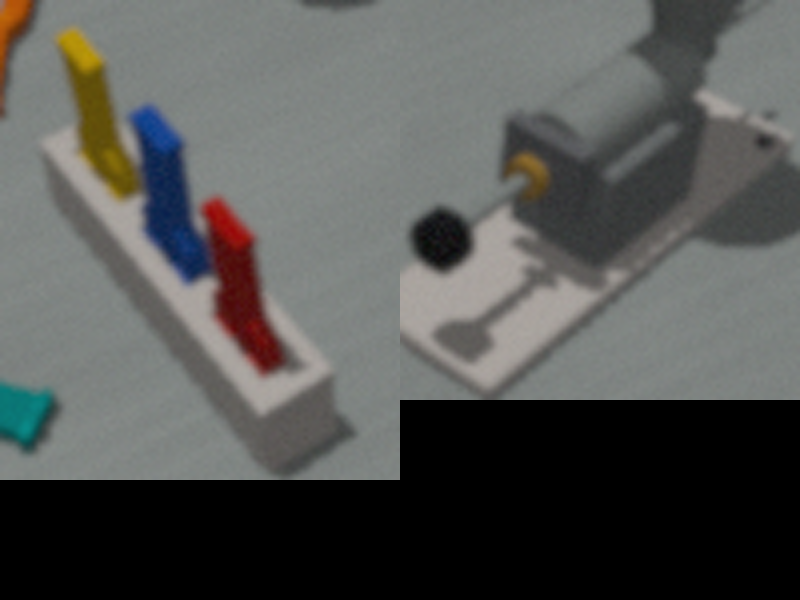

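View pics/ct.png

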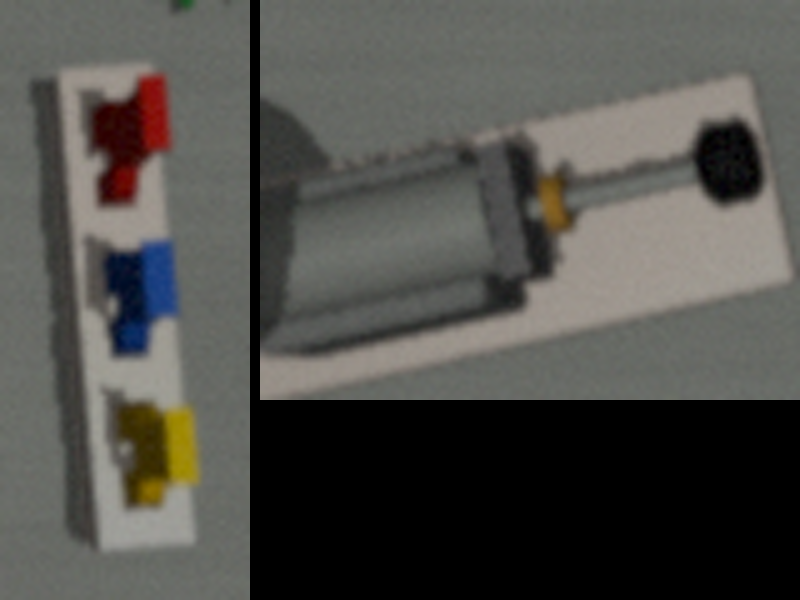

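The blue clip stands in the middle pocket (crop (165,190) in scene, (160,280) in top), and the teal clip lies outside the holder. Next I triangulate.

```bash
cat >h.py <<'E'
import numpy as np,cv2
from scipy.optimize import least_squares
from cell import ctrl
C={n:ctrl.camera_params(n) for n in("scene","top")}
def proj(n,P,c=None):
    c=c or C[n];E=c["extrinsics"];q=np.atleast_2d(P)@E[:3,:3].T+E[:3,3]
    if n=="wrist":
        r=np.hypot(q[:,0],q[:,1]);k=np.arctan2(r,q[:,2])/r
        return np.c_[c["cx"]+c["fx"]*q[:,0]*k,c["cy"]+c["fy"]*q[:,1]*k]
    return np.c_[c["cx"]+c["fx"]*q[:,0]/q[:,2],c["cy"]+c["fy"]*q[:,1]/q[:,2]]
def onz(n,uv,z):
    return least_squares(lambda p:(proj(n,[p[0],p[1],z])-uv).ravel(),[500,-200]).x
def tri(us,ut):
    r=least_squares(lambda p:np.r_[(proj("scene",p)-us).ravel(),(proj("top",p)-ut).ravel()],[500,-200,90]);return r.x,abs(r.fun).max()
S=lambda X,Y:np.array([185+X/4,200+Y/4]);S2=lambda X,Y:np.array([310+(X-400)/4,140+Y/4])
T=lambda X,Y:np.array([315+X/5,140+Y/5]);T2=lambda X,Y:np.array([135+(X-260)/5,175+Y/5])
E
python3 - <<'E'
from h import *
np.set_printoptions(precision=1,suppress=True)
for n,l in(("top",[T(57,72),T(155,65),T(195,540),T(100,548)]),("scene",[S(40,145),S(332,372),S(262,418)])):
    print(n,"holder z51",[onz(n,u,51) for u in l])
print("blue tab top centre z141 scene",onz("scene",S(158,128),141),"top",onz("top",T(159,279),141))
print("tabs top",onz("top",T(153,113),141),onz("top",T(181,445),141))
print("tabs scene",onz("scene",S(82,50),141),onz("scene",S(228,222),141))
print("knob",tri(S2(442,240),T2(729,161)),"collar",tri(S2(530,176),T2(556,203)))
print("base corners z10",[onz("top",T2(*u),10) for u in((748,75),(792,282))],"scene",onz("scene",S2(492,392),0))
print("rod pts z95",[onz("top",T2(*u),95) for u in((556,203),(590,193),(690,170),(729,161))])
print("plate top face ends z~117",[onz("top",T2(*u),117) for u in((525,137),(546,275))])
E
```

```text
top holder z51 [array([ 675.1, -214.7]), array([ 679.2, -257.5]), array([ 472.3, -277.3]), array([ 467.7, -236.7])]
scene holder z51 [array([ 477.5, -276.8]), array([ 679.7, -215.6]), array([ 684.8, -255.1])]
blue tab top centre z141 scene [ 578.5 -247.3] top [ 573.5 -248.3]
tabs top [ 639.3 -245.1] [ 508.7 -257.6]
tabs scene [ 513.6 -256.6] [ 644.2 -245.3]
knob (array([550.3,  -9.2,  86. ]), np.float64(0.3086676172549687)) collar (array([531.5,  63.6,  86.1]), np.float64(0.9630859617246301))
base corners z10 [array([596.5,  -5.8]), array([502.7, -29.4])] scene [596.2   1.5]
rod pts z95 [array([529.9,  59.9]), array([534.4,  46. ]), array([545.1,   4.9]), array([549.2, -11.1])]
plate top face ends z~117 [array([554.8,  68.8]), array([499.3,  57.6])]
```

Emit:
jog_arm --increments '[5,50.4,-27.6,2,0,0,7.8,5,50.4,-27.6,2,0,0,7.8,5,50.4,-27.6,2,0,0,7.8,5,50.4,-27.6,2,0,0,7.8,5,50.4,-27.6,2,0,0,7.8,5,50.4,-27.6,2,0,0,7.8,5,50.4,-27.6,2,0,0,7.8,5,50.4,-27.6,2,0,0,7.8,5,50.4,-27.6,2,0,0,7.8,5,50.4,-27.6,2,0,0,7.8,5,50.4,-27.6,2,0,0,7.8,5,50.4,-27.6,2,0,0,7.8,5,50.4,-27.6,2,0,0,7.8,5,50.4,-27.6,2,0,0,7.8,5,50.4,-27.6,2,0,0,7.8,5,50.4,-27.6,2,0,0,7.8]'

```text
clock: 1.7
eef_pos: [575.2, -250.0, 211.4]
tool_rot: [3.141, 0.001, 0.093]
force: [-0.4, -0.2, 0.2]
width: 49.8
gripper_force: 0.0
```

```bash
python3 - <<'E'
from h import *
s=ctrl.read_state();c=ctrl.camera_params("wrist");im=ctrl.get_image("wrist");print(s["eef_pos"],s["tool_rot"],s["clock"],c)
im=im[:,:,::-1];cv2.imwrite("pics/w1.png",im)
import pickle;pickle.dump(c,open("w1.pkl","wb"))
for P in([576,-248,141],[475,-257,51],[677,-236,51]):print(proj("wrist",P,c))
cv2.imwrite("pics/w1b.png",cv2.resize(im,(800,600),interpolation=cv2.INTER_CUBIC))
E
```

```text
[ 575.22892665 -250.01231044  211.41557078] [3.14092999e+00 6.93393045e-04 9.28216165e-02] 1.7 {'fx': 325.19226210127806, 'fy': 325.19226210127806, 'cx': 275.4548739391578, 'cy': 208.24804147462945, 'extrinsics': array([[ 9.27247492e-02, -9.95691522e-01,  7.16631450e-04,
        -3.02728720e+02],
       [-9.56856153e-01, -8.89090713e-02,  2.76625160e-01,
         4.96855831e+02],
       [-2.75369611e-01, -2.63357118e-02, -9.60977631e-01,
         5.10436319e+02],
       [ 0.00000000e+00,  0.00000000e+00,  0.00000000e+00,
         1.00000000e+00]])}
[[272.11923297 218.10926493]]
[[272.84672396 283.3221051 ]]
[[270.04284627  81.1872552 ]]
```

View pics/w1b.png

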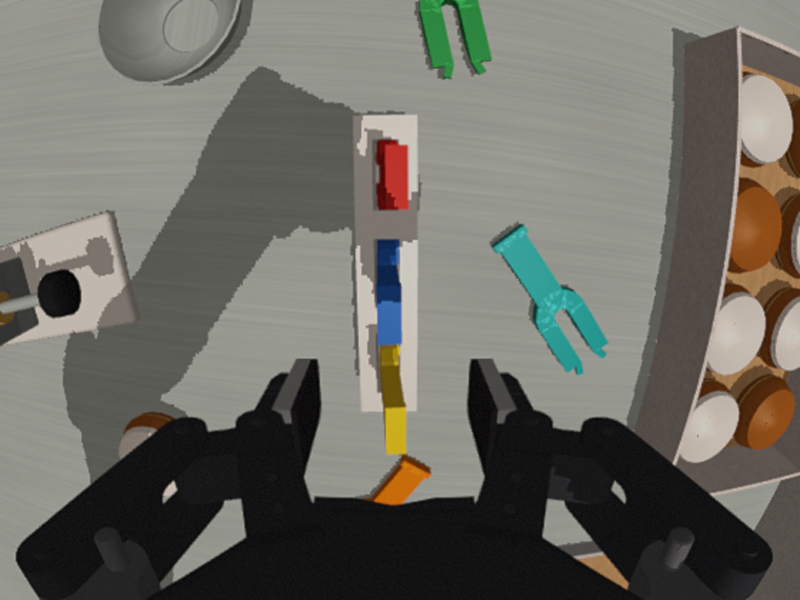

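The wrist view shows the blue tab top at (389,318) of 800x600, between the pads and about 3 mm nearer than predicted. I'll descend around it.

Emit:
jog_arm --increments '[5,-0.2,-0.15,4,0,0,0,5,-0.2,-0.15,7,0,0,0,5,-0.2,-0.15,9,0,0,0,5,-0.2,-0.15,11.1,0,0,0,5,-0.2,-0.15,11.1,0,0,0,5,-0.2,-0.15,11.1,0,0,0,5,-0.2,-0.15,11.1,0,0,0,5,-0.2,-0.15,11.1,0,0,0]'

```text
clock: 2.55
eef_pos: [575.1, -247.5, 101.8]
tool_rot: [3.14, -0.002, 0.095]
force: [-0.2, 0.4, 0.1]
width: 50.3
gripper_force: 0.0
```

```bash
python3 - <<'E'
from h import *
for i in range(3):
    s=ctrl.read_state();print(s["eef_pos"],s["tool_rot"],s["force"]);ctrl.camera_params("wrist");ctrl.get_image("wrist")
c=ctrl.camera_params("wrist");im=ctrl.get_image("wrist")[:,:,::-1]
print(proj("wrist",[573.4,-248.1,141],c))
cv2.imwrite("pics/w2.png",cv2.resize(im[100:400,130:430],(600,600),interpolation=cv2.INTER_CUBIC))
E
```

```text
[ 575.14227571 -247.48179383  101.77422039] [ 3.14040926e+00 -2.24386060e-03  9.53757653e-02] [-0.20099823  0.44804349  0.10144571]
[ 575.03951192 -247.32328067  101.60477378] [ 3.14059671e+00 -1.97720618e-03  9.54918458e-02] [0.10278906 0.48721516 0.39071977]
[ 574.87899936 -247.19287022  101.3767818 ] [ 3.14081301e+00 -1.57105638e-03  9.55844418e-02] [-0.2234259  -0.55240253  0.41990625]
[[277.00704404 313.66078934]]
```

View pics/w2.png

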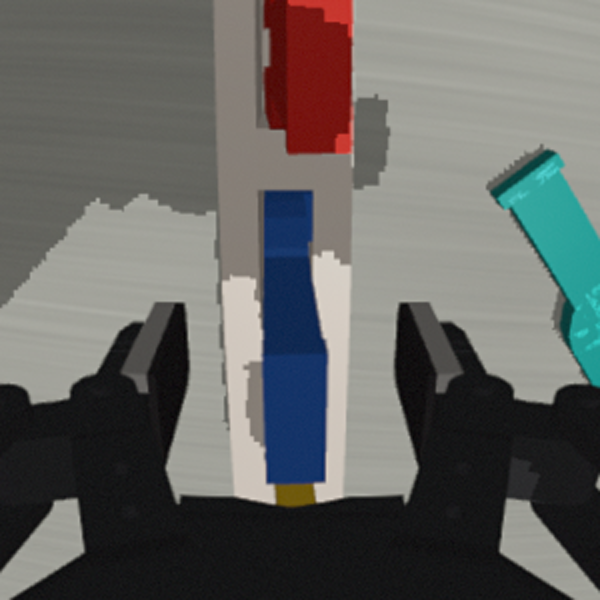

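The blue tab top spans (265–327, 350–483) in the crop, centred between the pads at about x 575, in line with the tool. I'll close the fingers.

Emit:
jog_arm --increments '[0,0,0,0,0,0,0,0,0,0,0,0,0,0,0,0,0,0,0,0,0,0,0,0,0,0,0,0,0,0,0,0,0,0,0,0,0,0,0,0,0,0,0,0,0,0,0,0,0,0,0,0,0,0,0,0]'

```text
clock: 3.55
eef_pos: [574.3, -245.9, 100.3]
tool_rot: [-3.14, 0.0, 0.096]
force: [-0.9, 4.7, 3.2]
width: 11.4
gripper_force: 59.0
```

Emit:
jog_arm --increments '[0,0,0,-1,0,0,0,0,0,0,-3,0,0,0,0,0,0,-5,0,0,0,0,0,0,-8,0,0,0,0,0,0,-11,0,0,0,0,0,0,-15,0,0,0,0,0,0,-15,0,0,0,0,0,0,-15,0,0,0,0,0,0,-15,0,0,0,0,0,0,-15,0,0,0,0,0,0,-15,0,0,0,0,0,0,-15,0,0,0]'

```text
clock: 4.75
eef_pos: [574.1, -246.9, 249.5]
tool_rot: [-3.141, 0.001, 0.096]
force: [-0.6, -0.0, -0.7]
width: 11.0
gripper_force: 58.7
```

```bash
python3 - <<'E'
from h import *
s=ctrl.read_state();c=ctrl.camera_params("wrist");im=ctrl.get_image("wrist")[:,:,::-1];t=ctrl.get_image("scene")[:,:,::-1]
print(s["eef_pos"],s["tool_rot"],s["force"])
m=np.zeros((600,800,3),np.uint8);m[:300,:400]=cv2.resize(im,(400,300));m[:400,400:]=cv2.resize(t[140:260,170:290],(400,400));m[300:600,:400]=cv2.resize(im[60:210,20:220],(400,300))
cv2.imwrite("pics/w3.png",m);cv2.imwrite("pics/w3full.png",im)
E
```

```text
[ 574.0524705  -246.90702884  249.52880329] [-3.14115064e+00  1.18499684e-03  9.55709318e-02] [-0.58967948 -0.0311342  -0.68648244]
```

View pics/w3.png

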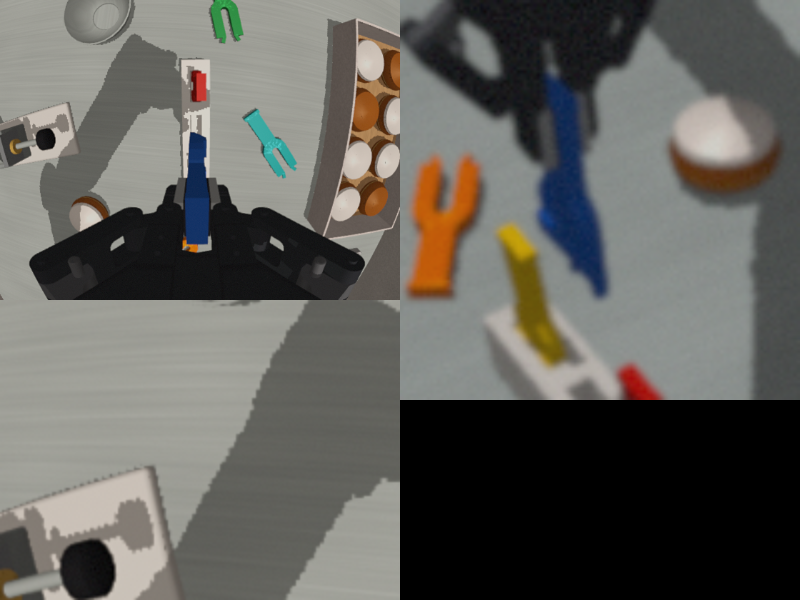

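The clip is held upright. Next I look at the gap from near, standing short of it in x so the clip does not hide it.

Emit:
jog_arm --increments '[0,-8.9,-31.7,0,0,0,-8.7,0,-8.9,-31.7,0,0,0,-8.7,0,-8.9,-31.7,0,0,0,-8.7,0,-8.9,-31.7,0,0,0,-8.7,0,-8.9,-31.7,0,0,0,-8.7,0,-8.9,-31.7,0,0,0,-8.7,0,-8.9,-31.7,0,0,0,-8.7,0,-8.9,-31.7,0,0,0,-8.7,0,-8.9,-31.7,0,0,0,-8.7,0,-8.9,-31.7,0,0,0,-8.7,0,-8.9,-31.7,0,0,0,-8.7,0,-8.9,-31.7,0,0,0,-8.7,0,-8.9,-31.7,0,0,0,-8.7,0,-8.9,-31.7,0,0,0,-8.7,0,-8.9,-31.7,0,0,0,-8.7]'

```text
clock: 6.35
eef_pos: [455.5, 60.0, 250.3]
tool_rot: [3.142, -0.0, 0.247]
force: [1.9, 0.6, -0.3]
width: 11.1
gripper_force: 58.8
```

```bash
python3 - <<'E'
from h import *
import pickle
s=ctrl.read_state();c=ctrl.camera_params("wrist");im=ctrl.get_image("wrist")[:,:,::-1]
print(s["eef_pos"],s["tool_rot"],s["force"],-c["extrinsics"][:3,:3].T@c["extrinsics"][:3,3])
pickle.dump(c,open("w4.pkl","wb"));cv2.imwrite("pics/w4full.png",im)
for P in([529.5,71.4,95],[550.3,-9.2,86],[527,63,117]):print(proj("wrist",P,c))
u=proj("wrist",[532,60,95],c)[0].astype(int);x0=max(0,min(360,u[0]-100));y0=max(0,min(270,u[1]-75));print(x0,y0)
cv2.imwrite("pics/w4.png",cv2.resize(im[y0:y0+150,x0:x0+200],(800,600),interpolation=cv2.INTER_CUBIC))
E
```

```text
[455.54711603  59.97399548 250.30342673] [ 3.14159036e+00 -4.24785257e-05  2.47179353e-01] [ 1.91468588  0.56740811 -0.32295014] [522.43007998  76.71628796 392.23472404]
[[283.04146911 111.26821142]]
[[369.82915274 113.65525373]]
[[292.64795424 116.14148396]]
195 36
```

View pics/w4.png

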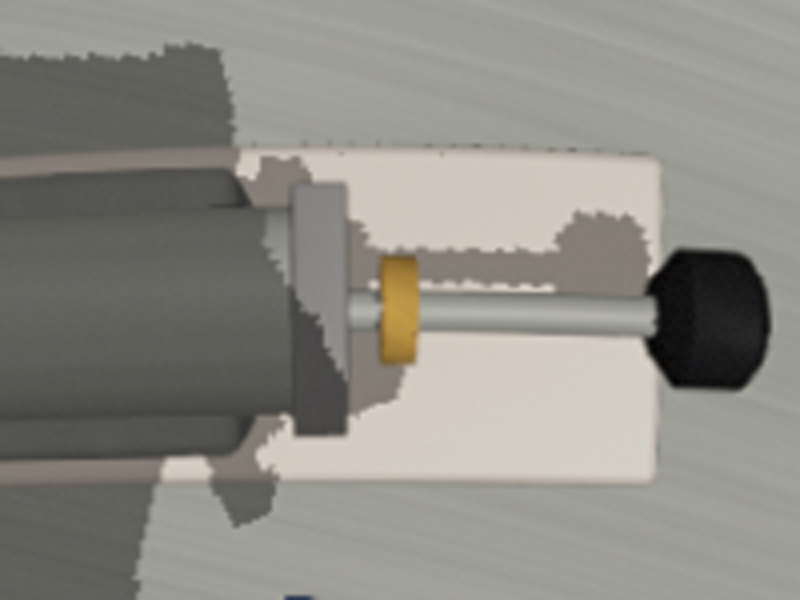

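The near view shows the plate face edge at column 347, the collar at columns 381–418 and rows 257–362, and the rod centre at row 310. In the next step I check the camera bias on the held clip and compute the gap.

```bash
python3 - <<'E'
from h import *
import pickle
np.set_printoptions(precision=1,suppress=True)
c=pickle.load(open("w4.pkl","rb"))
W=lambda X,Y:np.array([195+X/4,36+Y/4])
on=lambda uv,z:least_squares(lambda p:(proj("wrist",[p[0],p[1],z],c)-uv).ravel(),[520,60]).x
for z in(87,95,103):
    a,b=on(W(381,310),z),on(W(640,315),z)
    d=b-a;yaw=np.degrees(np.arctan2(d[0],-d[1]))
    print(z,"collar face",a,"rod pt",b,"yaw",yaw,"collar top edges",on(W(390,257),z),on(W(390,362),z),'thick',on(W(418,310),z)-a)
for z in(109,117,125):
    a,b=on(W(347,183),z),on(W(347,435),z);print("plate",z,a,b,(a+b)/2,np.degrees(np.arctan2(*(a-b)[::-1])),np.hypot(*(a-b)))
print("base end",on(W(660,155),10),on(W(655,482),10))
# held clip check
im=cv2.imread("pics/w4full.png").astype(int);m=(im[:,:,0]>im[:,:,2]*1.8)&(im[:,:,0]>40)
t=0.2472;o=np.array([455.5,60.]);ux=np.array([np.cos(t),np.sin(t)]);uy=np.array([-np.sin(t),np.cos(t)])
for sx in(12,-12):
    print("tab top exp",sx,[proj("wrist",[*(o+sx*ux+sy*uy),291],c)[0] for sy in(-6,6)])
ys=np.where(m[:,200:340].any(1))[0]
print(ys.min(),ys.max(),[(y,200+np.where(m[y,200:340])[0].min(),200+np.where(m[y,200:340])[0].max()) for y in range(ys.min(),ys.max(),8)])
E
```

```text
87 collar face [529.3  64.3] rod pt [544.9   4.9] yaw 14.657130321403729 collar top edges [541.9  65.4] [518.   59.2] thick [ 2.2 -8.3]
95 collar face [529.2  64.6] rod pt [544.3   6.8] yaw 14.657130321615217 collar top edges [541.4  65.6] [518.2  59.7] thick [ 2.1 -8.1]
103 collar face [529.   64.9] rod pt [543.7   8.7] yaw 14.657130321496878 collar top edges [540.9  65.9] [518.3  60.1] thick [ 2.1 -7.9]
plate 109 [553.9  79.1] [500.6  65.5] [527.3  72.3] 14.256840160223161 55.05936162563196
plate 117 [553.  79.] [501.2  65.8] [527.1  72.4] 14.256840160223113 53.50420311002804
plate 125 [552.2  78.9] [501.8  66.1] [527.   72.5] 14.256840160223163 51.94904459442455
base end [599.1  -6.7] [503.5 -31.6]
tab top exp 12 [array([291.9, 284. ]), array([258., 284.])]
tab top exp -12 [array([290.4, 336.7]), array([259.5, 336.6])]
186 341 [(186, np.int64(267), np.int64(273)), (194, np.int64(266), np.int64(287)), (202, np.int64(265), np.int64(288)), (210, np.int64(265), np.int64(288)), (218, np.int64(265), np.int64(288)), (226, np.int64(264), np.int64(285)), (234, np.int64(264), np.int64(286)), (242, np.int64(263), np.int64(288)), (250, np.int64(262), np.int64(288)), (258, np.int64(261), np.int64(289)), (266, np.int64(260), np.int64(290)), (274, np.int64(259), np.int64(292)), (282, np.int64(259), np.int64(292)), (290, np.int64(259), np.int64(292)), (298, np.int64(259), np.int64(292)), (306, np.int64(259), np.int64(292)), (314, np.int64(259), np.int64(292)), (322, np.int64(260), np.int64(291)), (330, np.int64(261), np.int64(290)), (338, np.int64(261), np.int64(290))]
```

Emit:
jog_arm --increments '[0,3,0.6,0,0,0,-0.3,0,7.34,1.34,0,0,0,-0.3,0,7.34,1.34,1.5,0,0,-0.3,0,7.34,1.34,1.5,0,0,-0.3,0,7.34,1.34,1.5,0,0,-0.3,0,7.34,1.34,1.5,0,0,-0.3,0,7.34,1.34,1.5,0,0,-0.3,0,7.34,1.34,1.5,0,0,-0.3,0,7.34,1.34,1.5,0,0,-0.3,0,7.34,1.34,1.5,0,0,-0.3,0,7.34,1.34,1.5,0,0,-0.3,0,7.34,1.34,1.5,0,0,-0.3]'

```text
clock: 7.6
eef_pos: [529.9, 65.1, 235.3]
tool_rot: [3.142, -0.0, 0.253]
force: [-0.0, -0.3, -0.8]
width: 11.2
gripper_force: 58.9
```

```bash
python3 - <<'E'
from h import *
s=ctrl.read_state();im=ctrl.get_image("wrist")[:,:,::-1];t=ctrl.get_image("scene")[:,:,::-1]
print(s["eef_pos"],s["tool_rot"],s["force"])
m=np.zeros((600,800,3),np.uint8);m[:,:400]=cv2.resize(im[80:260,200:320],(400,600),interpolation=cv2.INTER_CUBIC);m[:,400:]=cv2.resize(t[90:210,300:380],(400,600),interpolation=cv2.INTER_CUBIC)
cv2.imwrite("pics/w5.png",m)
E
```

```text
[529.93715815  65.11190276 235.31739611] [ 3.14156119e+00 -4.06277523e-05  2.52775867e-01] [-0.0028918  -0.31561598 -0.79741777]
```

View pics/w5.png

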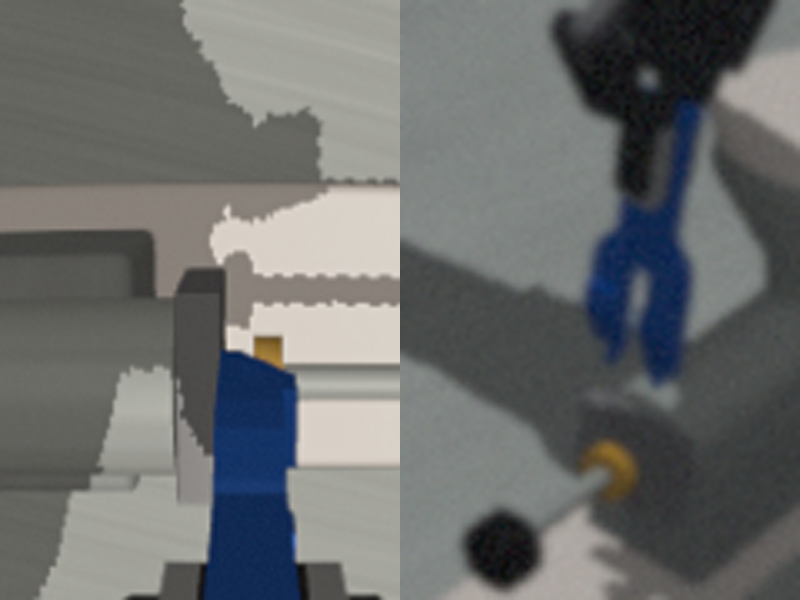

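The clip sits over the gap with its tip's back edge close to the plate face (columns 222 and 225), and the collar face is at column 253. I'll shift 1 mm away from the plate and descend gently.

Emit:
jog_arm --increments '[0,0,0.1,0.5,0,0,0,0,0,0.1,1,0,0,0,0,0,0.1,1.3,0,0,0,0,0,0.1,1.5,0,0,0,0,0,0.1,1.7,0,0,0,0,0,0.1,1.9,0,0,0,0,0,0.1,2.1,0,0,0,0,0,0.1,2.3,0,0,0,0,0,0.1,2.5,0,0,0,0,0,0.1,2.7,0,0,0,0,0,0.1,2.7,0,0,0,0,0,0.1,2.7,0,0,0]'

```text
clock: 8.9
eef_pos: [530.2, 64.1, 208.3]
tool_rot: [3.142, 0.0, 0.253]
force: [-0.1, -0.4, -0.1]
width: 11.3
gripper_force: 58.9
```

Emit:
jog_arm --increments '[0,0,0,0.2,0,0,0,0,0,0,0.4,0,0,0,0,0,0,0.6,0,0,0,0,0,0,0.8,0,0,0,0,0,0,1.0,0,0,0,0,0,0,1.2,0,0,0,0,0,0,1.2,0,0,0,0,0,0,1.2,0,0,0]'

```text
clock: 9.7
eef_pos: [530.2, 64.2, 196.3]
tool_rot: [-3.142, 0.0, 0.253]
force: [-0.1, -0.2, -1.2]
width: 11.5
gripper_force: 58.9
```

```bash
python3 - <<'E'
from h import *
im=ctrl.get_image("wrist")[:,:,::-1];t=ctrl.get_image("scene")[:,:,::-1]
print(ctrl.read_state()["force"])
m=np.zeros((600,800,3),np.uint8);m[:,:400]=cv2.resize(im[80:260,200:320],(400,600),interpolation=cv2.INTER_CUBIC);m[:,400:]=cv2.resize(t[110:230,300:380],(400,600),interpolation=cv2.INTER_CUBIC)
cv2.imwrite("pics/w6.png",m)
E
```

```text
[ 0.21496042 -0.50485424 -1.01041413]
```

View pics/w6.png

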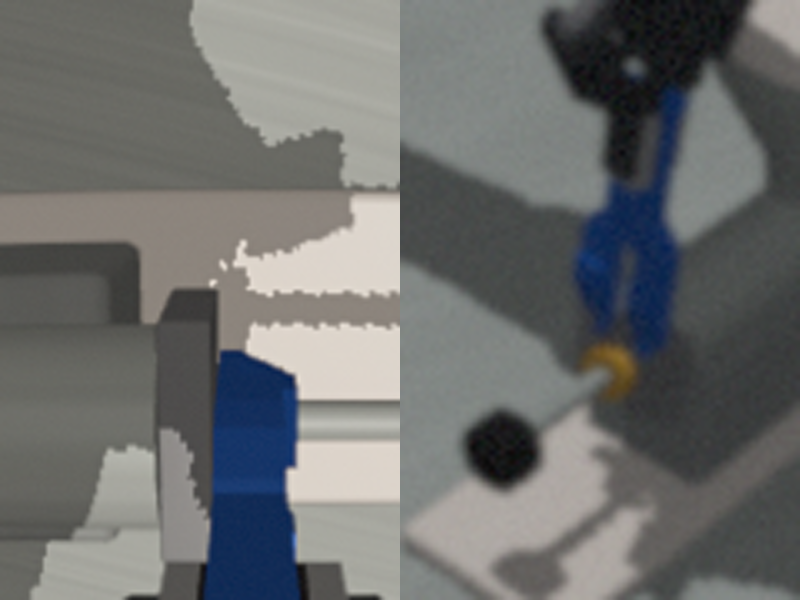

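The legs are down past the plate top, with the collar seen between them in the scene view. From here I go by feel.

Emit:
jog_arm --increments '[0,0,0,0.2,0,0,0,0,0,0,0.4,0,0,0,0,0,0,0.6,0,0,0,0,0,0,0.8,0,0,0,0,0,0,1.0,0,0,0,0,0,0,1.0,0,0,0]'

```text
clock: 10.4
eef_pos: [529.9, 64.1, 186.0]
tool_rot: [-3.142, 0.001, 0.253]
force: [-0.2, 1.0, -1.9]
width: 11.2
gripper_force: 58.9
```

Emit:
jog_arm --increments '[0,0,0,0.2,0,0,0,0,0,0,0.4,0,0,0,0,0,0,0.6,0,0,0,0,0,0,0.8,0,0,0,0,0,0,0.8,0,0,0]'

```text
clock: 10.9
eef_pos: [530.1, 64.7, 178.1]
tool_rot: [-3.141, 0.0, 0.253]
force: [-0.0, 1.7, -0.7]
width: 11.2
gripper_force: 58.7
```

Emit:
jog_arm --increments '[0,0,0,0.2,0,0,0,0,0,0,0.4,0,0,0,0,0,0,0.6,0,0,0,0,0,0,0.8,0,0,0,0,0,0,0.8,0,0,0]'

```text
clock: 11.4
eef_pos: [530.2, 64.4, 170.0]
tool_rot: [-3.141, -0.0, 0.253]
force: [-0.3, 2.6, -0.3]
width: 11.6
gripper_force: 58.7
```

Emit:
jog_arm --increments '[0,0,0,0.2,0,0,0,0,0,0,0.4,0,0,0,0,0,0,0.6,0,0,0,0,0,0,0.8,0,0,0,0,0,0,0.8,0,0,0]'

```text
clock: 11.9
eef_pos: [530.1, 64.4, 162.0]
tool_rot: [-3.141, 0.0, 0.253]
force: [0.4, 2.8, 0.5]
width: 11.5
gripper_force: 58.8
```

Emit:
jog_arm --increments '[0,0,-0.05,0.15,0,0,0,0,0,-0.1,0.3,0,0,0,0,0,-0.1,0.45,0,0,0,0,0,-0.1,0.6,0,0,0,0,0,-0.1,0.8,0,0,0,0,0,-0.1,0.8,0,0,0]'

```text
clock: 12.5
eef_pos: [529.6, 65.1, 153.9]
tool_rot: [-3.142, 0.001, 0.253]
force: [0.4, 2.9, -3.0]
width: 11.6
gripper_force: 58.5
```

Emit:
jog_arm --increments '[0,0,-0.05,0.15,0,0,0,0,0,-0.05,0.3,0,0,0,0,0,-0.05,0.45,0,0,0,0,0,-0.05,0.6,0,0,0,0,0,-0.05,0.6,0,0,0]'

```text
clock: 13.0
eef_pos: [529.8, 65.5, 148.1]
tool_rot: [3.142, 0.0, 0.253]
force: [0.1, 2.8, -1.1]
width: 11.7
gripper_force: 58.9
```

Emit:
jog_arm --increments '[0,0,0,0.1,0,0,0,0,0,0,0.2,0,0,0,0,0,0,0.3,0,0,0,0,0,0,0.4,0,0,0,0,0,0,0.4,0,0,0]'

```text
clock: 13.5
eef_pos: [529.8, 65.6, 144.2]
tool_rot: [-3.142, 0.0, 0.253]
force: [-0.1, 3.3, -0.9]
width: 11.6
gripper_force: 59.0
```

Emit:
jog_arm --increments '[0,0,0,0.1,0,0,0,0,0,0,0.2,0,0,0,0,0,0,0.3,0,0,0,0,0,0,0.4,0,0,0,0,0,0,0.4,0,0,0]'

```text
clock: 14.0
eef_pos: [529.7, 65.6, 140.1]
tool_rot: [-3.142, 0.0, 0.253]
force: [-0.0, 2.9, -1.1]
width: 11.2
gripper_force: 59.0
```

Emit:
jog_arm --increments '[0,0,0,0.1,0,0,0,0,0,0,0.2,0,0,0,0,0,0,0.3,0,0,0,0,0,0,0.3,0,0,0]'

```text
clock: 14.4
eef_pos: [529.8, 65.6, 137.1]
tool_rot: [3.142, 0.0, 0.253]
force: [-0.6, 2.4, -0.5]
width: 11.7
gripper_force: 59.0
```

Emit:
jog_arm --increments '[0,0,0,0.1,0,0,0,0,0,0,0.2,0,0,0,0,0,0,0.3,0,0,0,0,0,0,0.3,0,0,0]'

```text
clock: 14.8
eef_pos: [529.8, 65.6, 134.1]
tool_rot: [3.142, 0.0, 0.253]
force: [0.2, 3.2, -0.9]
width: 11.5
gripper_force: 59.0
```

Emit:
jog_arm --increments '[0,0,0,0.1,0,0,0,0,0,0,0.2,0,0,0,0,0,0,0.2,0,0,0]'

```text
clock: 15.1
eef_pos: [529.8, 65.6, 132.2]
tool_rot: [3.142, 0.0, 0.253]
force: [-1.0, 2.5, -0.9]
width: 11.1
gripper_force: 59.0
```

Emit:
jog_arm --increments '[0,0,0,0.1,0,0,0,0,0,0,0.2,0,0,0,0,0,0,0.2,0,0,0]'

```text
clock: 15.4
eef_pos: [529.8, 65.6, 130.2]
tool_rot: [3.142, 0.0, 0.253]
force: [-0.4, 2.2, 0.4]
width: 11.9
gripper_force: 59.0
```

Emit:
jog_arm --increments '[0,0,0,0.1,0,0,0,0,0,0,0.2,0,0,0,0,0,0,0.2,0,0,0]'

```text
clock: 15.7
eef_pos: [529.8, 65.4, 128.0]
tool_rot: [3.141, 0.0, 0.253]
force: [-0.4, 1.7, -1.8]
width: 10.9
gripper_force: 58.9
```

Emit:
jog_arm --increments '[0,0,0,0.1,0,0,0,0,0,0,0.2,0,0,0,0,0,0,0.2,0,0,0]'

```text
clock: 16.0
eef_pos: [529.8, 65.4, 126.7]
tool_rot: [3.141, -0.0, 0.253]
force: [-0.7, 2.5, 3.7]
width: 11.5
gripper_force: 59.8
```

Emit:
jog_arm --increments '[0,0,0,0.05,0,0,0,0,0,0,0.1,0,0,0,0,0,0,0.1,0,0,0]'

```text
clock: 16.3
eef_pos: [529.9, 65.4, 126.5]
tool_rot: [3.141, -0.001, 0.253]
force: [-3.0, 2.1, 12.3]
width: 11.1
gripper_force: 61.0
```

Firm stop: z has halted at 126.5 with 12 N, and the side force dropped from 2.9 to about 2 N just before. I'll check the knob's travel numerically in the fixed cameras.

```bash
python3 - <<'E'
from h import *
print(ctrl.read_state()["force"])
u=np.array([.25,-.968,0]);K=np.array([550.3,-9.2,87])
for n in("scene","top"):
    a=cv2.imread(f"pics/{n}0.png");b=ctrl.get_image(n)[:,:,::-1].copy()
    cv2.imwrite(f"pics/{n}1.png",b)
    p=proj(n,K)[0];x,y=p.astype(int)
    t=a[y-11:y+12,x-11:x+12];A=cv2.resize(t,None,fx=8,fy=8,interpolation=cv2.INTER_CUBIC)
    B=cv2.resize(b[y-19:y+20,x-19:x+20],None,fx=8,fy=8,interpolation=cv2.INTER_CUBIC)
    r=cv2.matchTemplate(B,A,cv2.TM_CCOEFF_NORMED);_,v,_,l=cv2.minMaxLoc(r);d=np.array(l)/8-8
    # dark centroid too
    f=lambda im:np.mean(np.argwhere(im[y-17:y+18,x-17:x+18].max(2)<35)[:,::-1],0)
    print(n,"shift px",d,v,"dark centroid shift",f(b)-f(a),"expected per mm",proj(n,K+u)[0]-p)
E
```

```text
[-2.96751851  2.06744451 12.25339073]
scene shift px [-1.625  1.125] 0.9971866011619568 dark centroid shift [-1.63972431  1.23637218] expected per mm [-0.29684561  0.21997261]
top shift px [ 2.625 -0.5  ] 0.9759982228279114 dark centroid shift [ 2.66242067 -0.38880519] expected per mm [ 0.46663725 -0.10712257]
```

Both cameras give 5.5 mm of travel. That is the clicked 4 mm plus about 1.5 mm for the clip held off the plate, which matches the pose. I'll move it against the plate and press again.

Emit:
jog_arm --increments '[0,0,-0.05,0,0,0,0,0,0,-0.1,0,0,0,0,0,0,-0.15,0,0,0,0,0,0,-0.15,0.02,0,0,0,0,0,-0.15,0.02,0,0,0,0,0,-0.15,0.02,0,0,0]'

```text
clock: 17.0
eef_pos: [529.7, 66.3, 126.5]
tool_rot: [3.141, -0.001, 0.252]
force: [-2.9, 0.4, 14.7]
width: 11.1
gripper_force: 61.1
```

Emit:
jog_arm --increments '[0,0,0,-0.05,0,0,0,0,0,0,-0.1,0,0,0,4,0,0,-0.1,0,0,0,4,0,0,-0.1,0,0,0,4,0,0,-0.1,0,0,0,4,0,0,-0.1,0,0,0,4,0,0,-0.1,0,0,0,4,0,0,-0.1,0,0,0]'

```text
clock: 17.8
eef_pos: [529.4, 67.0, 126.0]
tool_rot: [3.142, 0.0, 0.253]
force: [0.0, -1.4, -0.8]
width: 40.1
gripper_force: 0.0
```

```bash
cat >knob.py <<'E'
from h import *
s=ctrl.read_state();print(s["force"],s["width"],s["eef_pos"])
u=np.array([.25,-.968,0]);K=np.array([550.3,-9.2,87])
for n in("scene","top"):
    a=cv2.imread(f"pics/{n}0.png");b=ctrl.get_image(n)[:,:,::-1].copy();cv2.imwrite(f"pics/{n}2.png",b)
    p=proj(n,K)[0];x,y=p.astype(int);e=proj(n,K+u)[0]-p
    f=lambda im:np.mean(np.argwhere(im[y-17:y+18,x-17:x+18].max(2)<35)[:,::-1],0)
    d=f(b)-f(a);print(n,"knob mm",d@e/(e@e))
    # blue clip blob
    m=((b[:,:,0]>b[:,:,2]*2.2)&(b[:,:,0]>b[:,:,1]*1.4)&(b[:,:,0]>40)).astype(np.uint8)
    q=proj(n,[528,67,140])[0];_,_,st,ce=cv2.connectedComponentsWithStats(m)
    print([ (st[i],ce[i].round(1)) for i in range(1,len(st)) if st[i][4]>20],"clip top expected",proj(n,[528,67,167.5]),"tips",proj(n,[528,67,31]))
E
python3 knob.py
```

```text
[ 2.53629976e-04 -1.37463645e+00 -7.97357851e-01] 40.08114544753967 [529.39738522  67.00558357 126.02924314]
scene knob mm 4.35122560630451
[(array([335, 153,  20,  49, 316], dtype=int32), array([347.4, 175.9]))] clip top expected [[345.94136771 153.81024319]] tips [[339.27148773 200.52174103]]
top knob mm 4.508260258105587
[(array([188, 219,  11,   9,  67], dtype=int32), array([192.7, 223.1]))] clip top expected [[181.90392132 213.69108061]] tips [[197.43125843 218.5023307 ]]
```

Knob travel is now about 4.4 mm and the clip has stayed put, so it has clicked in against the plate. I'll retreat straight up.

Emit:
jog_arm --increments '[4,0,0,-1,0,0,0,4,0,0,-3,0,0,0,4,0,0,-6,0,0,0,4,0,0,-10,0,0,0,4,0,0,-14,0,0,0,4,0,0,-14,0,0,0,4,-10,0,-14,0,0,0,4,-10,0,-14,0,0,0,4,-10,0,-14,0,0,0,4,-10,0,-14,0,0,0,4,-10,0,-14,0,0,0]'

```text
clock: 19.0
eef_pos: [434.0, 42.4, 266.7]
tool_rot: [3.141, -0.002, 0.253]
force: [-0.4, 0.2, 0.3]
width: 40.1
gripper_force: 0.0
```

```bash
python3 knob.py; python3 - <<'E'
from h import *
c=ctrl.camera_params("wrist");b=ctrl.get_image("wrist")[:,:,::-1].astype(int)
m=((b[:,:,0]>b[:,:,2]*1.8)&(b[:,:,0]>b[:,:,1]*1.3)&(b[:,:,0]>40)).astype(np.uint8)
_,_,st,ce=cv2.connectedComponentsWithStats(m)
print([(st[i],ce[i].round(1)) for i in range(1,len(st)) if st[i][4]>20])
ux=np.array([.968,.25]);uy=np.array([-.25,.968]);o=np.array([528.7,66.6])
print("tab top expected",[proj("wrist",[*(o+sx*ux+sy*uy),167.5],c)[0].round(1) for sx in(-12,12) for sy in(-6,6)])
E
```

```text
[-0.37546578  0.20480162  0.26114669] 40.09940938804952 [434.03212919  42.40868154 266.72586918]
scene knob mm 3.3569242242657125
[(array([335, 152,  18,  50, 412], dtype=int32), array([345.6, 173.9]))] clip top expected [[345.94136771 153.81024319]] tips [[339.27148773 200.52174103]]
top knob mm 4.426587655184951
[(array([178, 205,  21,  23, 265], dtype=int32), array([187. , 215.2]))] clip top expected [[181.90392132 213.69108061]] tips [[197.43125843 218.5023307 ]]
[(array([268,  60,  16,  51, 788], dtype=int32), array([275.7,  84.4]))]
tab top expected [array([283.9,  95.1]), array([267.4,  95.1]), array([283.9,  63.2]), array([267.4,  63.2])]
```

The clip stands upright at its expected home pose, with the plunger out about 4 mm and the gripper clear. I'm handing in.

```bash
python3 -c "
from cell import ctrl
print(ctrl.finish_job())"
```

```text
the job is handed in; nothing more can be done
None
```

I fitted the blue clip over the plunger rod, clicked home against the guide plate (plunger out about 4 mm, about 15 N at most in the readings), released it, backed the gripper clear and handed the job in at about 19 s.

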